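Open the filter bay of the air sampler

ROBOT

A 7-joint arm with a two-finger parallel gripper is mounted at the origin on a cart in front of the work surface, level with it; the furniture and walls round the work are solid. World frame = base frame: x ahead of the robot, y to its left, z up, the work surface at z = 0. Lengths are in m, angles in rad, forces in N, time in s.
With the tool pointing down it reaches from about 0.4 to 0.85 m from the base axis. Payload 10.4 kg.
Tool frame: the origin (TCP) lies at the very end of the fingers, on their centre line; the grasp point (between the pads) lies grip_depth behind it (grip_depth is the distance from the TCP to the grasp point, in m); z points along the fingers, y is the line along which they close (so a half turn about z gives the same grasp; the last joint's range is limited). The gripper opens to 85 mm and grips with 20 to 120 N. Pads are 22 mm wide; open, the fingers measure 114 mm over their backs; the gripper's body (76 mm by 85 mm) begins 54 mm behind the grasp point. The pads swing forward as they close: fully open they stand 13 mm farther back than shut.
Start: joints at [1.149, 0.332, -0.065, 1.46, 0.022, 1.35, -0.088], TCP at [0.243, -0.576, 0.231] pointing down, gripper open.
Joint ranges: [-2.6, 2.6], [-0.5, 2.12], [-1.47, 1.34], [0.16, 2.42], [-1.27, 4.41], [0.06, 2.06], [-2.6, 2.6]. Speed limits (rad/s): [2.22, 2.22, 2.79, 2.79, 3.14, 3.14, 3.14].

INTERFACE

Orientations are given as a unit quaternion [x, y, z, w].
In Python, from workcell import get_obs, read_camera, sign_off, grip_depth gives the robot as it stands.
- The arm moves only by the tool servo_tool, never from a script. Its argument "series" is a list of rows, each a list of 5 numbers: the closure, from -1 (fully open) to 1 (shut), so that 0 is half open, then the shift along the tool's x, y, z in m, then the turn about the tool's z in degrees. In form: [[grip, tx, ty, tz, roll], ...]. A call has 1 to 10 rows; each row shifts and turns the commanded pose from where the row before left it, along the tool's axes as they then stand; what a row does not reach is not made up. A row lasts 1/12 s, in which the tool goes at most 41.7 mm and 7.16 degrees, less where a joint would pass 70% of its speed; a pose out of reach is approached as far as the arm can. A call with a gripper value outside its range is refused whole. The fingers move at their own pace and stop on an object; the grip force is fixed at half the most. Time passes only in rows, so rows that do not move let the fingers close. It gives the time, the measured TCP pose, the force, the opening and the grip force at its end, in the units of the state.
- get_obs(): the state, without advancing time (a new reading comes with each control period).
- read_camera(name): name is "side" or "top"; returns a dict with "color" (400x640x3 uint8, red, green, blue), "K" (3x3 intrinsics, pixels), "k1" (the pictures are not rectified: a ray, as slopes to the right and down, at radius r is drawn at 1 + k1 r^2 times it, then the intrinsics apply), "pose" (4x4, takes a point from camera to world coordinates). Camera axes: x right, y up, looking along -z (the intrinsics and any distortion apply to the point x, -y, -z); pixel columns grow to the right and rows downward; lengths in m; the calibration is good to about 2 mm. A picture is of the moment at which its call begins. There is no depth.
- sign_off(): hands the job in; it is judged then, once.
The state is a dict: "clock": time; "q": joint angles; "dq": joint speeds; "effort": joint torques, N m; "tcp_pos": TCP position; "tool_rot": TCP orientation; "force": force on the tool from outside, world axes, zero at the start; "moment": the same for the moment, N m; "finger_gap": finger opening in m; "finger_force": force on a finger pad.
Only numpy, scipy, OpenCV 4.12 (cv2) and the standard library are available. Lean on these libraries where they do the work, as an engineer would, in place of code of your own. Each camera call takes 0.05 s, during which the arm holds its last target. There are 200 camera calls.

TASK

Open the filter bay of the white air sampler by pressing and pushing, without gripping or lifting anything: press the orange snap tab all the way in, then push the released blue cover off its seat and along its runners over the tab, until the filter beneath is completely uncovered. Leave the cover lying flat on the runners, and the vial, the brass weight and the stamp beside the sampler where they stand.

Things in the scene. Friction and masses are not known exactly. Their poses are not given: they have to be found in the camera images.
- sampler: White desktop air sampler, 250 x 120 mm, fixed to the table. Origin on the table under it; x is the way the cover slides off, y across, z up. Head behind the cover: x -135 to -88 mm, 54 mm high. Deck z 25 mm. Two runners, tops z 31 mm, 54 mm free between them. Side walls at y +-41 to 53 mm, z to 40.5; over the seat (x < 3 mm) lips, z to 44.5, reach in to y +-36 over the cover's edges.
- filter (a point): Centre of the round white filter, 62 mm with its black seal, on the deck under the seated cover: x -40 mm, y 0 of the sampler, z 28 mm.
- end_stop (a point): Middle of the inner face of the stop at the far end of the runners, x 104 mm, y 0 of the sampler, z 34 mm (its top z 42 mm). It halts the cover when the cover's origin is at x 59 mm.
- tab (a joint): Travel of the orange snap tab straight down, m: 0 standing out, 0.017 fully in. It needs about 4 N, stays where it is pressed, and frees the cover from about 0.014.
- tab_top (a point): Centre of the tab's flat ribbed top, 40 mm along the sampler's x by 34 mm across, at x 28 mm, y 0 of the sampler; 44 mm above the table when out, 27 mm when fully in. The tab stands 3 mm in front of the seated cover's edge and blocks it.
- cover: Loose blue cover, 80 g: plate 90 mm (its x) by 78 by 8 mm with an upright rib on top. Origin mid-underside; axes parallel to the sampler's. Seated, its origin is at x -40 mm, y 0, z 31 mm of the sampler; the filter is completely uncovered once it has passed x +38 mm. It slides easily (under 2 N) once the tab is in.
- rib_back (a point): Middle of the rear face of the cover's rib (the face to push on, towards the sampler's +x). Rib 6 mm thick along x, 50 mm across, from the plate's top (8 mm above the cover's origin) to 24 mm; this point is 7 mm ahead of the origin and 16 mm above it.
- blue_cap_vial: Loose white sample vial with blue cap, 26 mm wide, 52 mm high, standing beside the sampler; origin under its foot. Leave alone.
- brass_weight: Loose brass check weight, 29 mm wide, 30 mm high; origin under its foot. Leave alone.
- stamp: Loose wooden rubber stamp, 28 x 52 mm, 76 mm high; origin under its foot. Leave alone.
There are look-alikes about, which are no part of the job. Of the things like the cover, leave any that is pink; of the rest the smaller one is meant.

How it is judged:
By the outcome, as a careful person would: the job done as asked, in the order asked, and still so for the second after the job is handed in, with the robot touching nothing.
It also fails if it takes over 35 s, if anything falls off the work surface, if the arm or the gripper's body presses on something with over 40 N, if the wrist force passes 120 N, or if a joint passes its speed limit or range.

## Working session

There is one attempt and no reset: what is moved stays moved. The work goes in short steps, Python scripts to look and compute and a tool call to move; the robot and the scene stay as the last step left them, time stands still between calls to the robot, and variables do not carry over. Pictures are saved under pics/ and viewed, at most 10 in all, crops included, and the job is handed in when it is done.

Besides the shell and the picture viewer there is one more tool, called as name([rows], argument=value, ...), one row to a line, values as JSON. servo_tool: Moves the arm, as the interface text tells. Its arguments: {"type":"object","properties":{"series":{"type":"array","items":{"type":"array","items":{"type":"number"}}}},"required":["series"]}

```bash
mkdir -p pics; ls; cat > h.py <<'E'
import numpy as np, cv2
from workcell import *
def snap(n,f):
    c=read_camera(n); cv2.imwrite(f'pics/{f}.png',c['color'][:,:,::-1]); np.savez(f'{n}.npz',**{k:c[k] for k in('K','k1','pose')}); return c
E
python3 - <<'E'
from h import *
for n in('side','top'):
    c=snap(n,n+'1'); print(n,c['K'].tolist(),c['k1'],np.round(c['pose'],4).tolist())
o=get_obs(); print(o['clock'],o['tcp_pos'],o['tool_rot'],o['finger_gap'],grip_depth)
E
```

```text
pics
side [[443.7891792615279, 0.0, 317.92815294198476], [0.0, 443.7891792615279, 202.93972338839893], [0.0, 0.0, 1.0]] -0.03681811898933685 [[-0.9905, 0.0799, -0.1116, 0.4796], [-0.1367, -0.508, 0.8505, 0.8017], [0.0113, 0.8577, 0.5141, 0.5016], [0.0, 0.0, 0.0, 1.0]]
top [[493.71090970427343, 0.0, 313.93104133137484], [0.0, 493.71090970427343, 206.8449012356203], [0.0, 0.0, 1.0]] -0.08268970761149705 [[0.0211, 0.995, -0.0973, 0.4801], [-0.9996, 0.0229, 0.0164, 0.0681], [0.0186, 0.0969, 0.9951, 1.1169], [0.0, 0.0, 0.0, 1.0]]
0.1 [ 0.24253722 -0.57565928  0.23062138] [ 9.80187017e-01  1.98073247e-01 -1.57666642e-04 -6.12698032e-04] 0.0854978838621425 0.0187
```

View pics/top1.png

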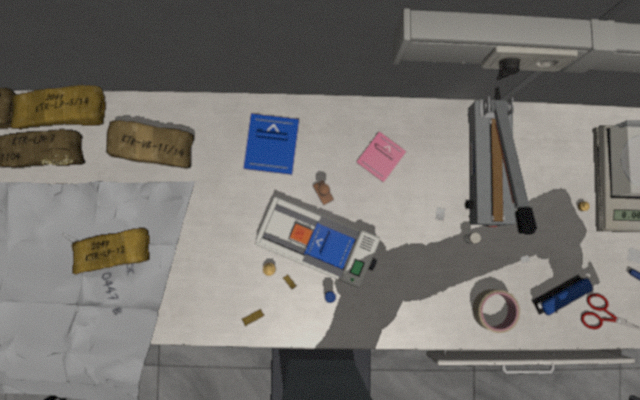

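View pics/side1.png

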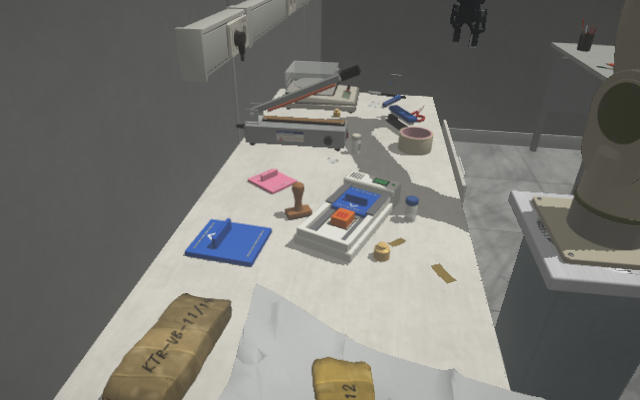

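Top view: the sampler is at about (257–380, 193–285), with the tab at (301,233), the seated cover at (332,243), and the stamp, weight and vial beside it. The side view shows the same layout. I'll zoom in to get precise corners.

```bash
python3 - <<'E'
import cv2
a=cv2.imread('pics/top1.png')[180:300,245:395]; cv2.imwrite('pics/topc.png',cv2.resize(a,None,fx=5,fy=5,interpolation=cv2.INTER_CUBIC))
a=cv2.imread('pics/side1.png')[160:270,275:435]; cv2.imwrite('pics/sidec.png',cv2.resize(a,None,fx=5,fy=5,interpolation=cv2.INTER_CUBIC))
E
```

```text
(no output)
```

View pics/topc.png

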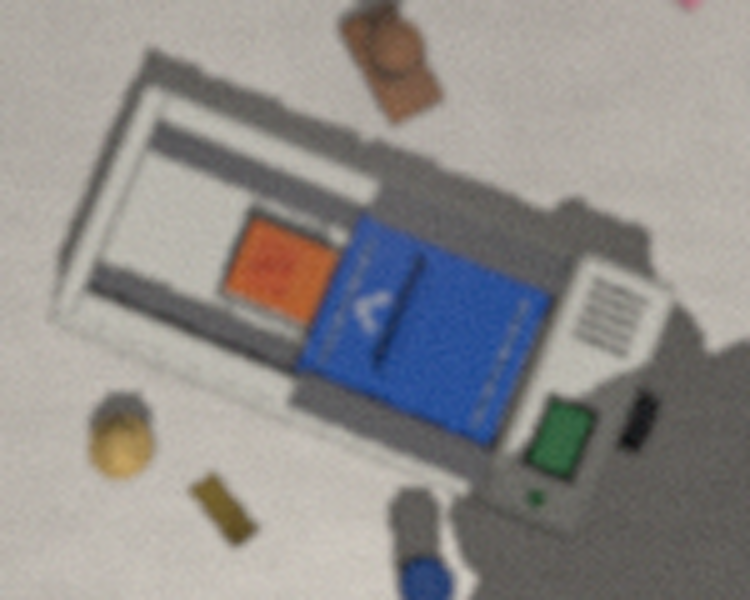

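View pics/sidec.png

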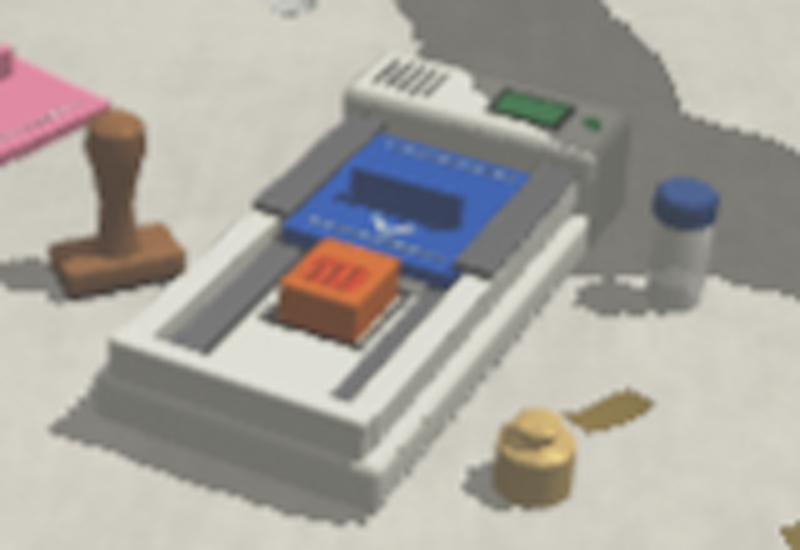

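Top crop: tab corners near (252,212), (225,290), (310,325), (340,248), and cover corners near (365,213), (300,370), (552,292), (490,443). Side crop: tab corners near (325,240), (400,262), (350,308), (281,288). I'll fit the sampler pose (x, y, yaw) to these points.

```bash
cat > fit.py <<'E'
from h import *
from scipy.optimize import least_squares
def proj(n,P):
    c=np.load(n+'.npz'); T=np.linalg.inv(c['pose']); p=P@T[:3,:3].T+T[:3,3]
    s=np.c_[p[:,0],-p[:,1]]/-p[:,2:]; s=s*(1+c['k1']*(s**2).sum(1,keepdims=True)); K=c['K']
    return s*[K[0,0],K[1,1]]+K[:2,2]
def w(v,S):
    c,s=np.cos(v[2]),np.sin(v[2]); S=np.asarray(S)/1000
    return np.c_[v[0]+c*S[:,0]-s*S[:,1],v[1]+s*S[:,0]+c*S[:,1],S[:,2]]
E
cat > run.py <<'E'
from fit import *
ts=[(48,-17,44),(48,17,44),(8,17,44),(8,-17,44),(5,-38,39),(5,38,39),(-85,-36,40),(-85,36,40)]
tp=np.array([(252,212),(225,292),(310,325),(340,248),(365,213),(300,370),(552,292),(490,443)])/5+[245,180]
ss=[(8,-17,44),(8,17,44),(48,17,44),(48,-17,44)]
sp=np.array([(325,240),(400,262),(350,308),(281,288)])/5+[275,160]
def r(v,which): 
    a=proj('top',w(v,ts))-tp; b=proj('side',w(v,ss))-sp
    return np.concatenate([x.ravel() for x in ((a,b) if which==2 else (a,) if which==0 else (b,))])
for k in (0,1,2):
    f=least_squares(r,[0.45,0.07,1.2],args=(k,),loss='soft_l1'); print(k,f.x.round(4),r(f.x,k).round(1).reshape(-1,2).tolist())
v=f.x; np.save('v.npy',v)
print('tab',w(v,[(28,0,44)]),'rib_back',w(v,[(-33,0,47)]),'dir',np.cos(v[2]),np.sin(v[2]),np.degrees(v[2]))
o=get_obs(); from scipy.spatial.transform import Rotation as R
M=R.from_quat(o['tool_rot']).as_matrix(); print(M.round(3))
print('tool shift to tab',(M.T@(w(v,[(28,0,44)])[0]-o['tcp_pos'])).round(4))
E
python3 run.py
```

```text
0 [0.5153 0.0503 1.2062] [[0.4, 0.8], [-0.1, -0.7], [-0.0, -0.3], [-0.1, 0.5], [-0.3, -0.7], [-0.4, 0.2], [0.2, -0.2], [0.3, 0.4]]
1 [0.5149 0.0553 1.1747] [[-0.1, -0.3], [0.3, 0.1], [0.8, 0.6], [-1.2, -0.5]]
2 [0.5154 0.0508 1.2055] [[0.2, 0.7], [-0.3, -0.8], [-0.3, -0.4], [-0.4, 0.5], [-0.5, -0.8], [-0.7, 0.1], [-0.1, -0.2], [0.1, 0.3], [-0.2, -1.3], [0.4, -1.2], [1.6, -0.6], [-0.7, -1.5]]
tab [[0.5253718  0.07694402 0.044     ]] rib_back [[0.50358055 0.0199691  0.047     ]] dir 0.3572336356958964 0.9340150585121696 69.06959899908104
[[ 0.922  0.388 -0.001]
 [ 0.388 -0.922  0.001]
 [-0.    -0.001 -1.   ]]
tool shift to tab [ 0.5141 -0.4913  0.1872]
```

servo_tool([
  [1,0,0,0,-6.6],
  [1,0,0,0,-6.6],
  [1,0,0,0,-6.6],
  [1,0,0,0,-6.6],
  [1,0,0,0,-6.6],
  [1,0,0,0,-6.6],
  [1,0,0,0,-6.6],
])

```text
clock: 0.68
tcp_pos: [0.2426, -0.5757, 0.2308]
tool_rot: [0.822, 0.569, 0.0, -0.0]
force: [-0.2, 0.2, -0.1]
finger_gap: 0.0006
finger_force: 0.0
```

servo_tool([
  [1,0.035,0,0,0],
  [1,0.035,0,0,0],
  [1,0.035,0,0,0],
  [1,0.035,0,0,0],
  [1,0.035,0,0,0],
  [1,0.035,0,0,0],
  [1,0.035,0,0,0],
  [1,0.035,0,0,0],
  [1,0.035,0,0,0],
  [1,0.035,0,0,0],
])

```text
clock: 1.52
tcp_pos: [0.3679, -0.2474, 0.2311]
tool_rot: [0.824, 0.567, -0.0, -0.0]
force: [0.5, -0.5, 0.3]
finger_gap: 0.0002
finger_force: 0.0
```

servo_tool([
  [1,0.035,0,0,0],
  [1,0.035,0,0,0],
  [1,0.035,0,0,0],
  [1,0.035,0,0,0],
  [1,0.035,0,0,0],
  [1,0.035,0,0,0],
  [1,0.035,0,0,0],
  [1,0.035,0,0,0],
  [1,0.035,0,0,0],
  [1,0.035,0,0,0],
])

```text
clock: 2.35
tcp_pos: [0.4932, 0.0793, 0.2313]
tool_rot: [0.824, 0.567, 0.0, 0.0]
force: [0.9, 0.3, -0.6]
finger_gap: -0.0003
finger_force: 0.0
```

```bash
cat > st.py <<'E'
from fit import *
from scipy.spatial.transform import Rotation as R
v=np.load('v.npy'); o=get_obs(); M=R.from_quat(o['tool_rot']).as_matrix()
print(o['clock'],o['tcp_pos'].round(4),'roll err deg',np.degrees(np.arctan2(M[1,0],M[0,0])-v[2]).round(2),'tilt',M[:,2].round(4),o['finger_gap'],o['force'].round(1))
for n,p in dict(tab=(28,0,44),behind=(-52,0,43)).items(): print(n,((M.T@(w(v,[p])[0]-o['tcp_pos']))*1000).round(1))
c,s=np.cos(v[2]),np.sin(v[2]); d=o['tcp_pos'][:2]-v[:2]; print('tcp in sampler',(np.array([c*d[0]+s*d[1],-s*d[0]+c*d[1],o['tcp_pos'][2]])*1000).round(1))
E
python3 st.py
```

```text
2.35 [0.4932 0.0793 0.2313] roll err deg -0.05 tilt [ 3.e-04 -4.e-04 -1.e+00] -0.00033638200197501903 [ 0.9  0.3 -0.6]
tab [  9.4  30.8 187.3]
behind [-70.6  30.9 188.3]
tcp in sampler [ 18.7  30.9 231.3]
```

servo_tool([
  [1,0.009,0.031,0,0],
  [1,0,0,0.035,0],
  [1,0,0,0.035,0],
  [1,0,0,0.035,0],
  [1,0,0,0.035,0],
  [1,0,0,0.02,0],
  [1,0,0,0,0],
  [1,0,0,0,0],
])

```text
clock: 3.02
tcp_pos: [0.5246, 0.0752, 0.071]
tool_rot: [0.824, 0.567, -0.001, -0.001]
force: [0.1, 0.4, 0.8]
finger_gap: -0.0001
finger_force: 0.0
```

```bash
python3 st.py; python3 - <<'E'
from h import *
a=snap('side','s2')['color'][130:270,255:435,::-1]; b=snap('top','t2')['color'][160:300,245:395,::-1]
f=lambda x:cv2.resize(x,None,fx=600/x.shape[0]*.7,fy=600/x.shape[0]*.7,interpolation=cv2.INTER_CUBIC)
im=np.hstack([f(a),f(b)]); im=cv2.resize(im,None,fx=800/im.shape[1],fy=800/im.shape[1]); cv2.imwrite('pics/c2.png',im)
E
```

```text
3.0167 [0.5246 0.0752 0.071 ] roll err deg -0.0 tilt [-2.e-03  3.e-04 -1.e+00] -0.00013682905992517806 [0.1 0.4 0.8]
tab [ 1.9  0.2 27. ]
behind [-78.1   0.2  28. ]
tcp in sampler [26.1  0.1 71. ]
```

View pics/c2.png

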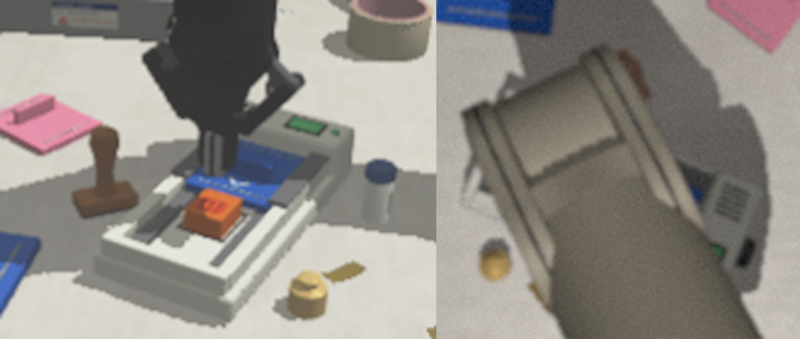

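The fingers hang 27 mm over the tab, with the tip at about (343,201) in the side image. The stamp, vial and weight are clear. I'll check that pixel against the projection of the TCP.

```bash
python3 -c "
from fit import *
print(proj('side',np.array([get_obs()['tcp_pos']])),get_obs()['tcp_pos'])"
```

```text
[[343.35169891 200.28727741]] [0.52619132 0.07538102 0.07296666]
```

servo_tool([
  [1,0.002,0,0.01,0],
  [1,0,0,0.007,0],
  [1,0,0,0.004,0],
  [1,0,0,0.004,0],
  [1,0,0,0.004,0],
  [1,0,0,0.004,0],
  [1,0,0,0.004,0],
])

```text
clock: 3.7
tcp_pos: [0.5259, 0.0769, 0.0341]
tool_rot: [0.824, 0.567, -0.0, 0.0]
force: [-1.7, -0.6, 3.3]
finger_gap: -0.0002
finger_force: 1.8
```

servo_tool([
  [1,0,0,0.003,0],
  [1,0,0,0.003,0],
  [1,0,0,0.002,0],
  [1,0,0,0,0],
  [1,0,0,0,0],
])

```text
clock: 4.12
tcp_pos: [0.5259, 0.0769, 0.027]
tool_rot: [0.824, 0.567, -0.0, 0.0]
force: [-5.2, -2.8, 14.3]
finger_gap: 0.0
finger_force: 7.2
```

servo_tool([
  [1,0,0,-0.025,0],
  [1,0,0,-0.025,0],
  [1,0,0,0,0],
  [1,-0.03,0,0,0],
  [1,-0.03,0,0,0],
  [1,-0.022,0,0,0],
  [1,0,0,0,0],
  [1,0,0,0,0],
])

```text
clock: 4.78
tcp_pos: [0.4964, -0.0009, 0.0761]
tool_rot: [0.825, 0.566, -0.0, 0.0]
force: [-0.4, 1.3, -0.5]
finger_gap: -0.0001
finger_force: 0.0
```

```bash
python3 st.py; python3 - <<'E'
from h import *
a=snap('side','s3')['color'][150:260,285:425,::-1]; cv2.imwrite('pics/c3.png',cv2.resize(a,None,fx=4,fy=4,interpolation=cv2.INTER_CUBIC))
E
```

```text
4.7833 [ 0.4964 -0.0009  0.0761] roll err deg -0.17 tilt [ 2.e-04 -6.e-04 -1.e+00] -0.00010723065476632657 [-0.4  1.3 -0.5]
tab [83.1 -1.  32. ]
behind [ 3.1 -0.8 33.1]
tcp in sampler [-55.1  -0.8  76.1]
```

View pics/c3.png

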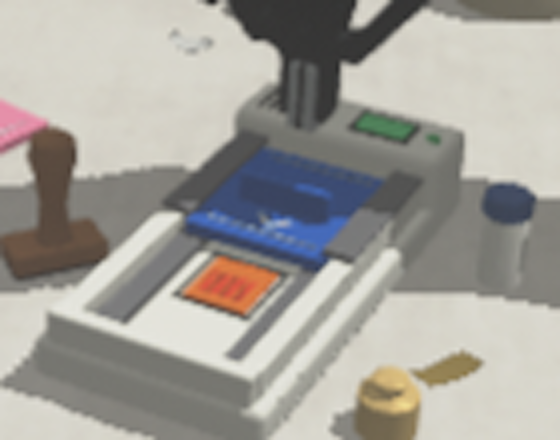

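The tab is down flush at crop pixel (232,285), and the fingers are behind the rib. Next I lower them there.

servo_tool([
  [1,0.001,0,0.012,0],
  [1,0,0,0.01,0],
  [1,0,0,0.006,0],
  [1,0,0,0.004,0],
  [1,0,0,0,0],
  [1,0,0,0,0],
])

```text
clock: 5.33
tcp_pos: [0.4968, 0.0017, 0.044]
tool_rot: [0.824, 0.567, -0.0, -0.0]
force: [-0.6, 0.5, 1.1]
finger_gap: 0.0001
finger_force: 0.0
```

servo_tool([
  [1,0.005,0,0,0],
  [1,0.005,0,0,0],
  [1,0.005,0,0,0],
  [1,0.005,0,0,0],
  [1,0.005,0,0,0],
])

```text
clock: 5.75
tcp_pos: [0.5062, 0.0252, 0.0445]
tool_rot: [0.824, 0.567, 0.0, 0.0]
force: [-0.1, -0.3, 0.9]
finger_gap: -0.0002
finger_force: 0.5
```

servo_tool([
  [1,0.005,0,0,0],
  [1,0.005,0,0,0],
  [1,0.005,0,0,0],
  [1,0.005,0,0,0],
  [1,0.005,0,0,0],
  [1,0.005,0,0,0],
  [1,0.005,0,0,0],
  [1,0.005,0,0,0],
  [1,0.005,0,0,0],
  [1,0,0,0,0],
])

```text
clock: 6.58
tcp_pos: [0.5223, 0.068, 0.0444]
tool_rot: [0.824, 0.567, 0.0, -0.0]
force: [-0.1, 1.9, 0.6]
finger_gap: -0.0001
finger_force: 0.0
```

```bash
python3 st.py; python3 - <<'E'
from h import *
a=snap('side','s4')['color'][150:260,285:425,::-1]; cv2.imwrite('pics/c4.png',cv2.resize(a,None,fx=4,fy=4,interpolation=cv2.INTER_CUBIC))
E
```

```text
6.5833 [0.5223 0.068  0.0444] roll err deg 0.05 tilt [ 4.e-04  7.e-04 -1.e+00] -0.00013724955033304537 [-0.1  1.9  0.6]
tab [ 9.4 -0.3  0.4]
behind [-70.6  -0.3   1.3]
tcp in sampler [18.6 -0.3 44.4]
```

View pics/c4.png

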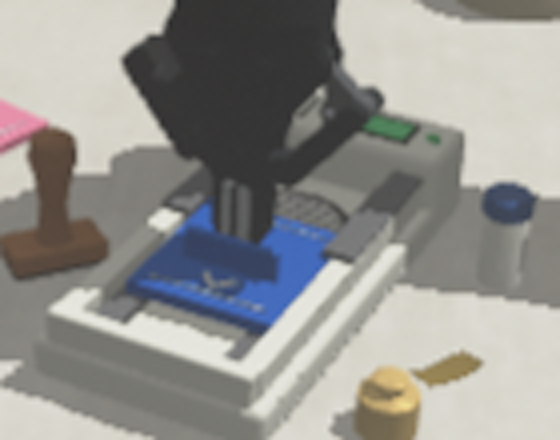

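The cover is flat and sliding straight over the tab. The fingers press on the rib at crop pixel (240,240), and the filter is coming into view. I'll push about 28 mm more.

servo_tool([
  [1,0.005,0,0,0],
  [1,0.005,0,0,0],
  [1,0.005,0,0,0],
  [1,0.005,0,0,0],
  [1,0.004,0,0,0],
  [1,0.003,0,0,0],
  [1,0.001,0,0,0],
  [1,0,0,0,0],
  [1,0,0,0,0],
])

```text
clock: 7.38
tcp_pos: [0.5319, 0.0929, 0.0443]
tool_rot: [0.824, 0.567, 0.0, -0.0]
force: [0.5, -0.3, -0.5]
finger_gap: 0.0001
finger_force: 0.0
```

servo_tool([
  [1,-0.005,0,0,0],
  [1,-0.01,0,0,0],
  [1,0,0,-0.03,0],
  [1,0,0,-0.035,0],
  [1,0,0,-0.035,0],
  [1,-0.035,0,-0.03,0],
  [1,-0.035,0,-0.02,0],
  [1,-0.035,0,0,0],
  [1,-0.035,0,0,0],
  [1,-0.035,0,0,0],
])

```text
clock: 8.22
tcp_pos: [0.464, -0.0839, 0.1919]
tool_rot: [0.824, 0.566, 0.0, 0.001]
force: [1.1, -0.7, -0.8]
finger_gap: -0.0
finger_force: 0.0
```

servo_tool([
  [1,-0.035,0,0,0],
  [1,-0.035,0,0,0],
  [1,-0.035,0,0,0],
  [1,-0.035,0,0,0],
  [1,-0.035,0,0,0],
  [1,0,0,0,0],
  [1,0,0,0,0],
])

```text
clock: 8.8
tcp_pos: [0.4009, -0.2471, 0.1912]
tool_rot: [0.825, 0.565, -0.0, -0.0]
force: [0.9, 0.3, 0.9]
finger_gap: -0.0003
finger_force: 0.0
```

```bash
python3 st.py; python3 - <<'E'
from fit import *
v=np.load('v.npy')
a=snap('side','s5')['color'][160:260,285:425,::-1]; b=snap('top','t5')['color'][185:295,245:395,::-1]
f=lambda x,w:cv2.resize(x,None,fx=4,fy=4,interpolation=cv2.INTER_CUBIC)[:,:w]
A,B=f(a,400),f(b,400); A=cv2.resize(a,(400,286),interpolation=cv2.INTER_CUBIC); B=cv2.resize(b,(400,293),interpolation=cv2.INTER_CUBIC)[:286]
for x in (38,50,59):
    for y in(-20,20):
        p=(proj('top',w(v,[(x-45,y,39)]))[0]-[245,185])*400/150; cv2.circle(B,tuple(int(q) for q in p.round()),2,(0,255,255),-1)
cv2.imwrite('pics/c5.png',np.hstack([A,B]))
E
```

```text
8.8 [ 0.4009 -0.2471  0.1912] roll err deg -0.31 tilt [-4.e-04 -0.e+00 -1.e+00] -0.00026625298211969603 [0.9 0.3 0.9]
tab [347.2  -1.4 147.1]
behind [267.2  -0.9 148.1]
tcp in sampler [-319.1    0.5  191.2]
```

View pics/c5.png

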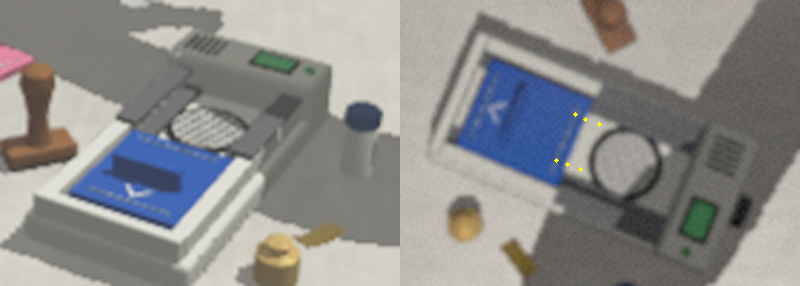

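The filter ring at (625,162) is fully clear of the cover. The cover lies flat with its rear edge at about the 50 mm marks, and the stamp, vial and weight are where they were.

```bash
python3 -c "
from workcell import sign_off; print(sign_off())"
```

```text
the job is handed in; nothing more can be done
None
```

The job is done and handed in at about 9 s: the tab is fully in, the cover lies flat on the runners about 50 mm along with the filter completely uncovered, and the vial, brass weight and stamp stand where they were.

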